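Book out the finished tray with the hand scanner

ROBOT

A 7-joint arm with a two-finger parallel gripper is mounted at the origin on a cart in front of the work surface, level with it; the furniture and walls round the work are solid. World frame = base frame: x ahead of the robot, y to its left, z up, the work surface at z = 0. Lengths are in m, angles in rad, forces in N, time in s.
With the tool pointing down it reaches from about 0.35 to 0.9 m from the base axis. Payload 7.2 kg.
Tool frame: the origin (TCP) lies at the very end of the fingers, on their centre line; the grasp point (between the pads) lies 19 mm behind it; z points along the fingers, y is the line along which they close (so a half turn about z gives the same grasp; the last joint's range is limited). The gripper opens to 88 mm and grips with 3 to 60 N. Pads are 20 mm wide; open, the fingers measure 115 mm over their backs; the gripper's body (75 mm by 178 mm) begins 61 mm behind the grasp point.
Start: joints at [-1.383, 0.411, -0.013, 1.596, 0.006, 1.134, -0.082], TCP at [0.158, 0.605, 0.223] pointing down, gripper open.
Joint ranges: [-2.95, 2.95], [-0.29, 1.99], [-1.47, 1.44], [0.14, 2.54], [-1.03, 4.17], [0.13, 1.85], [-2.86, 2.86]. Speed limits (rad/s): [2.39, 2.39, 3.01, 3.01, 3.14, 3.14, 3.14].

INTERFACE

Orientations are given as a unit quaternion [w, x, y, z].
In Python, from station import robot gives the robot as it stands. The module is installed in compiled form; this text tells all that it offers.
- The arm moves only by the tool apply_moves, never from a script. Its arguments are lists of equal length, an entry for each row: "travel": the shift along the tool's x, y, z in cm, a list of three; "angular": the turn, a rotation vector about the tool's x, y, z in rad, a list of three; "grip": the opening, from -1 (shut) to 1 (fully open). A call has 1 to 20 rows; each row is the pose to reach, as a shift and turn from the pose commanded when the call began, along the tool's axes at that moment; what a row does not reach only later rows make up. A row lasts 1/10 s, in which the tool goes at most 50 mm and 8.59 degrees, less where a joint would pass 70% of its speed; a pose out of reach is approached as far as the arm can. A call with a gripper value outside its range is refused whole. The fingers move at their own pace and stop on an object; "newtons" is the grip in N (left out, the last holds). Time passes only in rows, so rows that repeat a pose let the fingers close. It gives the time, the measured TCP pose, the force, the opening and the grip force at its end, in the units of the state.
- robot.get_obs(): the state, without advancing time (a new reading comes with each control period).
- robot.grab_frame(name): name is "scene" or "top"; returns (picture, depth): 384x512x3 uint8, red, green, blue; 384x512 float32, m along the optical axis (not along the pixel's ray), 0 where there is no reading.
- robot.camera_info(name): a dict with "intrinsics" (3x3 intrinsics, pixels), "k1" (the pictures are not rectified: a ray, as slopes to the right and down, at radius r is drawn at 1 + k1 r^2 times it, then the intrinsics apply), "view" (4x4, takes a point from world to camera coordinates). Camera axes: x right, y down, z forward; pixel columns grow to the right and rows downward; lengths in m; the calibration is good to about 2 mm. A picture is of the moment at which its call begins. camera_info takes no time and is no camera call.
- robot.sign_off(): hands the job in; it is judged then, once.
The state is a dict: "time": time; "joint_positions": joint angles; "qvel": joint speeds; "tau": joint torques, N m; "ee_pos": TCP position; "tcp_rot": TCP orientation; "contact_force": force on the tool from outside, world axes, zero at the start; "moment": the same for the moment, N m; "opening": opening from 0.0 (shut) to 1.0 (fully open); "gripper_force": force on a finger pad.
Only numpy, scipy, OpenCV 4.12 (cv2) and the standard library are available. Lean on these libraries where they do the work, as an engineer would, in place of code of your own. Each camera call takes 0.05 s, during which the arm holds its last target. There are 200 camera calls.

TASK

Book out the finished tray, the one that carries only cakes (on the other the small dish of food colour still stands in the place of a cake): take the hand scanner from its rest, aim it square at the middle of the bar code on that tray's ticket from about 10 cm, right way up, and hold it still there for two seconds. Do not read the other tray's ticket. Then lay the scanner back home in its rest, nose down as it was, leaving the trays and what is on them undisturbed.

Things in the scene. Friction and masses are not known exactly. Their poses are not given: they have to be found in the camera images.
- scanner: cordless hand scanner, grey bar with a wider head, 0.11-0.23 kg. Origin: centre of its flat underside; x to the nose (beam), z out of its top. Bar 36 mm wide (y), 28 high, x -75 to +41 mm; head 46 wide, 34 high, x +41 to +75 mm; mass centre near x +10 mm. Firm flat sides (grip up to 40 N), free of the rest from x -45 to +40 mm. Reads by itself, no key to press, but only while held still
- scan_window (a point): the middle of the scanner's window in its nose face, at [75, 0, 18] mm in the scanner's frame, with the scanner's axes; the beam leaves here along +x and the beam's line is spread along y
- rest: black desk rest, fixed: foot 86 x 60 x 8 mm, a post and 16 mm wide spine with two open-topped saddles, under head and tail, that hold the scanner nose down by 0.52 rad. Origin on the bench under the foot's middle, x level to the nose, z up. Saddles 51 (head) and 41 mm wide inside, walls 12 mm high, 8 mm lip before the nose. The scanner lifts straight up out and goes straight down in
- rest_seat (a point): where the scanner's origin lies when it is home in the rest: 105 mm above the rest's origin; the point has the rest's level axes. The scanner at the start lies home.
- ticket_1_face (a point): middle of the bar code (52 x 26 mm) on the ticket of the right-hand tray (smaller world y): a card on a plate 78 wide, 50 mm high, hinged 29 mm below this point, 30 mm before the front end of the slat tray (146 wide, 303 long, 21 mm high, end on to the robot). x square out of the face (to robot and up), y level along the bars' row, z up the face. Leans back 0.3-0.8 rad (read it); held by friction
- ticket_2_face (a point): the same for the left-hand tray (larger world y). Each tray carries four things in a row along its length, cakes or the dish, 73 mm apart, the front one 76 mm behind the hinge
- dish: small steel dish of food colour, 72 mm wide and 25 mm high, that stands in place of a cake on one of the two trays, in one of its two front places: seen from that tray's ticket it lies within 15 mm of the tray's middle line, 60 to 170 mm behind. Origin at the centre of its underside
- cake_2: flower-shaped cake, 62 to 64 x 66 to 68 mm, 26 to 28 mm high, 55 g, loose, in one of the two front places of either tray; origin at the centre of its underside
- cake_3: flower-shaped cake, 62 to 64 x 66 to 68 mm, 26 to 28 mm high, 55 g, loose, in one of the two front places of either tray; origin at the centre of its underside
- cake_6: flower-shaped cake, 62 to 64 x 66 to 68 mm, 26 to 28 mm high, 55 g, loose, in one of the two front places of either tray; origin at the centre of its underside
Not all that is in view belongs to the job. What is shaped like the dish but purple or red is not meant.

How it is judged:
On the way:
1. scanner held still 1.5 s, aimed at the ticket of the tray without the dish: window 60-140 mm off along the beam, beam within 10 mm of the code's middle, beam and row of bars within 0.22 rad of square (((y of dish in the frame of ticket_2_face between -0.08 and 0.08 m and x of ticket_1_face in the frame of scan_window between 0.06 and 0.14 m and y of ticket_1_face in the frame of scan_window between -0.01 and 0.01 m and z of ticket_1_face in the frame of scan_window between -0.01 and 0.01 m and angle between the x axis of scan_window and the x axis of ticket_1_face, either way round below 0.22 rad and angle between the y axis of scan_window and the y axis of ticket_1_face, either way round below 0.22 rad and linear speed of scanner below 0.02 m/s and angular speed of scanner below 0.2 rad/s) or (y of dish in the frame of ticket_1_face between -0.08 and 0.08 m and x of ticket_2_face in the frame of scan_window between 0.06 and 0.14 m and y of ticket_2_face in the frame of scan_window between -0.01 and 0.01 m and z of ticket_2_face in the frame of scan_window between -0.01 and 0.01 m and angle between the x axis of scan_window and the x axis of ticket_2_face, either way round below 0.22 rad and angle between the y axis of scan_window and the y axis of ticket_2_face, either way round below 0.22 rad and linear speed of scanner below 0.02 m/s and angular speed of scanner below 0.2 rad/s))), for 1.5 s.
At the end, for the whole second after the job is handed in: the scanner lies at rest home in its rest, nose down: along its length within 12 mm, sideways within 6 mm and in height within 4 mm of its seat, turned by less than 0.12 rad, nose down within about 0.09 rad of the rest's slope (x of rest_seat in the frame of scanner between -0.012 and 0.012 m and y of rest_seat in the frame of scanner between -0.006 and 0.006 m and z of rest_seat in the frame of scanner between -0.004 and 0.005 m and angle between scanner's own x axis and vertical between 2 and 2.18 rad and angle between the y axis of scanner and the y axis of rest, either way round below 0.12 rad and linear speed of scanner below 0.02 m/s); the robot touches nothing.
It fails at once if the ticket of the tray that carries the dish was read (the scanner held still, aimed at it within 25 cm) ((y of dish in the frame of ticket_1_face between -0.08 and 0.08 m and x of ticket_1_face in the frame of scan_window between 0.06 and 0.25 m and y of ticket_1_face in the frame of scan_window between -0.01 and 0.01 m and z of ticket_1_face in the frame of scan_window between -0.01 and 0.01 m and angle between the x axis of scan_window and the x axis of ticket_1_face, either way round below 0.22 rad and angle between the y axis of scan_window and the y axis of ticket_1_face, either way round below 0.22 rad and linear speed of scanner below 0.02 m/s and angular speed of scanner below 0.2 rad/s) or (y of dish in the frame of ticket_2_face between -0.08 and 0.08 m and x of ticket_2_face in the frame of scan_window between 0.06 and 0.25 m and y of ticket_2_face in the frame of scan_window between -0.01 and 0.01 m and z of ticket_2_face in the frame of scan_window between -0.01 and 0.01 m and angle between the x axis of scan_window and the x axis of ticket_2_face, either way round below 0.22 rad and angle between the y axis of scan_window and the y axis of ticket_2_face, either way round below 0.22 rad and linear speed of scanner below 0.02 m/s and angular speed of scanner below 0.2 rad/s)).
It fails at once if a ticket (with its tray), a cake or the dish was moved more than 15 mm from its place (distance of any of cake_2, cake_3, dish, cake_6, ticket_1_face, ticket_2_face from where it was at the start of the episode above 0.015 m).
It also fails if it takes over 51 s, if anything falls off the work surface, if the arm or the gripper's body presses on something with over 40 N, if the wrist force passes 120 N, or if a joint passes its speed limit or range.

## Working session

There is one attempt and no reset: what is moved stays moved. The work goes in short steps, Python scripts to look and compute and a tool call to move; the robot and the scene stay as the last step left them, time stands still between calls to the robot, and variables do not carry over. Pictures are saved under pics/ and viewed, at most 10 in all, crops included, and the job is handed in when it is done.

Besides the shell and the picture viewer there is one more tool, called after "Call:" as a command line: name --argument value ..., lists and objects as JSON in quotes. apply_moves: Moves the arm, as the interface text tells. Its arguments: {"type":"object","properties":{"travel":{"type":"array","items":{"type":"array","items":{"type":"number"}}},"angular":{"type":"array","items":{"type":"array","items":{"type":"number"}}},"grip":{"type":"array","items":{"type":"number"}},"newtons":{"type":"number"}},"required":["travel","angular","grip"]}

```bash
mkdir -p pics
cat > h.py <<'E'
import numpy as np, cv2
from station import robot
from scipy.spatial.transform import Rotation as R
def grab(n,tag):
    p,d=robot.grab_frame(n); np.savez(f'{tag}.npz',p=p,d=d); cv2.imwrite(f'pics/{tag}.png',p[:,:,::-1]); return p,d
def cloud(n,d):
    c=robot.camera_info(n);K=np.array(c['intrinsics']);V=np.array(c['view']);k=c['k1']
    v,u=np.mgrid[:d.shape[0],:d.shape[1]]
    x=(u-K[0,2])/K[0,0];y=(v-K[1,2])/K[1,1]
    a,b=x.copy(),y.copy()
    for _ in range(20):
        s=1+k*(a*a+b*b);a,b=x/s,y/s
    P=np.stack([a*d,b*d,d],-1)
    W=(P-V[:3,3])@V[:3,:3]
    W[d<=0]=np.nan
    return W
E
python3 - <<'E'
from h import *
for n in('scene','top'):
    p,d=grab(n,n+'0');print(n,(d>0).mean(),robot.camera_info(n))
    np.save(n+'W.npy',cloud(n,d))
print(robot.get_obs())
a=cv2.imread('pics/scene0.png');b=cv2.imread('pics/top0.png')
E
```

```text
scene 0.99578857421875 {'intrinsics': array([[374.15869611,   0.        , 254.92787564],
       [  0.        , 374.15869611, 191.28810556],
       [  0.        ,   0.        ,   1.        ]]), 'k1': -0.11091045857297104, 'view': array([[-0.55169821,  0.83403472,  0.00389582,  0.17831367],
       [ 0.45944147,  0.30780363, -0.83316893, -0.2329004 ],
       [-0.69609096, -0.4578679 , -0.55300485,  1.36954583],
       [ 0.        ,  0.        ,  0.        ,  1.        ]])}
top 0.99609375 {'intrinsics': array([[359.32677977,   0.        , 256.6478483 ],
       [  0.        , 359.32677977, 193.61482563],
       [  0.        ,   0.        ,   1.        ]]), 'k1': -0.02891620727530517, 'view': array([[-0.01771586, -0.99972672,  0.01525247,  0.16353969],
       [-0.99503523,  0.01613442, -0.09820675,  0.58736528],
       [ 0.09793383, -0.01691656, -0.99504914,  0.90461262],
       [ 0.        ,  0.        ,  0.        ,  1.        ]])}
{'time': 0.1, 'joint_positions': array([-1.38320262,  0.41180706, -0.01272994,  1.59693667,  0.00559053,
        1.13429701, -0.08220309]), 'qvel': array([ 3.21269202e-05, -1.82738323e-03,  1.50108458e-03, -1.72333787e-03,
       -1.15737584e-03, -4.75164942e-04, -9.91383928e-04]), 'tau': array([ 2.21851908e-03, -5.89105582e+01,  6.43490888e-01, -2.91714585e+01,
       -5.38283028e-02,  1.45078328e-02,  8.12905660e-05]), 'ee_pos': array([0.15804401, 0.60422775, 0.22191077]), 'tcp_rot': array([-4.83492887e-05,  1.27531852e-01,  9.91834224e-01, -7.04668120e-04]), 'contact_force': array([-0.23825314, -0.30775821,  0.00719418]), 'moment': array([-0.02838451, -0.04673019, -0.01739859]), 'gripper_force': 0.0, 'opening': 1.0015829934993525}
```

View pics/scene0.png

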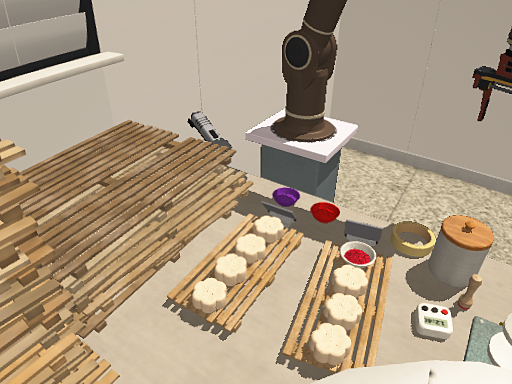

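View pics/top0.png

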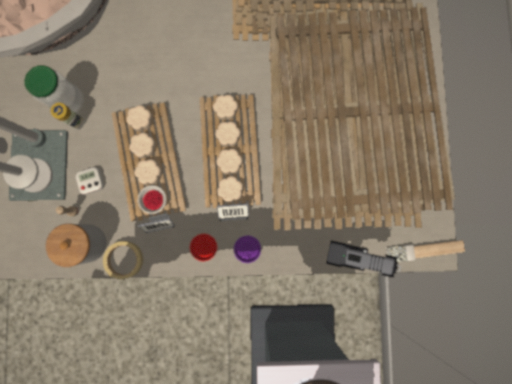

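The finished tray is the right-hand one: in the top view its ticket is at (233,212) and it holds four cakes. The left tray has the steel dish at (152,199), so that ticket is out. The red bowl (204,247) and purple bowl (247,249) don't count.

Scanner candidates in the top view: the grey bar at (360,258), with the brush or wooden tool beside it at (430,250). I'll check both in a close crop.

Run:
```python
from h import *
t=cv2.imread('pics/top0.png');s=cv2.imread('pics/scene0.png')
a=cv2.resize(t[225:285,310:470],None,fx=5,fy=5,interpolation=3)
b=cv2.resize(s[100:160,170:270],(500,300),interpolation=3)
c=cv2.resize(t[200:225,205:265],(300,125),interpolation=3)
o=np.zeros((600,800,3),np.uint8);o[:300]=a;o[300:,:500]=b;o[300:425,500:]=c
cv2.imwrite('pics/crop.png',o)
W=np.load('topW.npy')
for v in range(236,278,3):
    print(v,' '.join('%d,%d,%d'%tuple(1000*W[v,u]) for u in range(322,404,6)))
```

```text
236 477,-18,0 476,-34,-2 476,-50,-1 476,-66,-1 475,-82,0 475,-98,-2 475,-115,-2 474,-129,2 474,-146,0 474,-164,-3 473,-179,0 473,-194,1 473,-211,-1 472,-227,0
239 469,-18,-1 468,-34,-2 468,-50,0 468,-66,-1 467,-81,1 467,-98,-2 467,-114,0 466,-130,-2 466,-147,-2 466,-162,-1 465,-179,-1 465,-194,0 465,-210,1 464,-227,0
242 461,-17,-1 460,-34,-1 463,-32,76 463,-44,87 459,-81,0 459,-97,0 459,-114,-1 458,-130,0 458,-146,-2 458,-162,-1 457,-178,0 457,-194,0 457,-210,1 457,-226,1
245 453,-17,-1 453,-33,0 457,-25,104 457,-38,108 452,-79,8 451,-96,3 451,-113,-1 451,-129,0 450,-145,0 450,-161,0 450,-177,0 449,-194,-1 449,-209,0 448,-227,-2
248 445,-17,0 445,-33,-1 450,-25,103 450,-38,108 450,-51,111 444,-94,8 443,-110,7 443,-127,4 442,-144,1 442,-160,1 442,-176,2 442,-192,3 441,-207,6 441,-221,10
251 437,-16,0 443,-14,88 443,-25,101 443,-37,112 443,-50,114 443,-64,116 443,-77,120 435,-126,8 434,-145,0 434,-162,-4 434,-176,1 433,-192,0 434,-204,11 433,-221,10Traceback (most recent call last):
  File "<stdin>", line 10, in <module>
  File "<stdin>", line 10, in <genexpr>
ValueError: cannot convert float NaN to integer
```

View pics/crop.png

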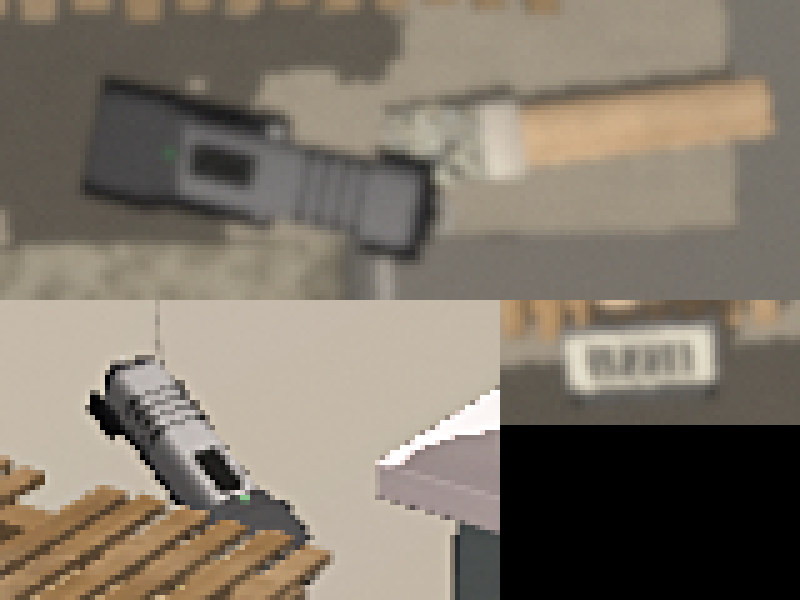

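The crop confirms the scanner: its head (nose) is at top px (332,255) pointing +y, its tail is higher at (392,266), and the brush lies separately beside it. Next I'll fit planes to the scanner and the ticket.

```bash
cat > m.py <<'E'
from h import *
def plane(P,it=300,t=.002):
    rng=np.random.default_rng(0);best=None
    for _ in range(it):
        a=P[rng.choice(len(P),3,False)];n=np.cross(a[1]-a[0],a[2]-a[0]);l=np.linalg.norm(n)
        if l<1e-9: continue
        m=abs((P-a[0])@n/l)<t
        if best is None or m.sum()>best.sum(): best=m
    Q=P[best];c=Q.mean(0);n=np.linalg.svd(Q-c)[2][2];return c,n*np.sign(n[2]),best
E
python3 - <<'E'
from m import *
# --- scanner
for n,r in(('top',(238,280,320,405)),('scene',(105,158,180,240))):
    W=np.load(n+'W.npy');I=np.load(n+'0.npz')['p'].astype(int)
    a,b,c,d=r;P=W[a:b,c:d].reshape(-1,3);C=I[a:b,c:d].reshape(-1,3)
    ok=np.isfinite(P[:,0])&(P[:,2]>.06)&(P[:,2]<.26)&(np.ptp(C,axis=1)<25)&(P[:,0]>.33)&(P[:,0]<.5)&(P[:,1]<.02)&(P[:,1]>-.22)
    P=P[ok];C=C[ok];print(n,len(P),P.min(0),P.max(0))
    light=C.mean(1)>(85 if n=='top' else 110)
    for nm,Q in(('bar',P[light]),('all',P)):
        ce,nn,m=plane(Q,t=.003);print(nm,len(Q),m.sum(),'c',ce.round(4),'n',nn.round(3),'tilt',np.arccos(nn[2]).round(3))
        q=Q[m]-ce;ax=np.linalg.svd(q)[2][0];ax*=np.sign(ax[1]);yy=np.cross(nn,ax)
        print(' ax',ax.round(3),'ext',np.percentile(q@ax,[1,99]).round(4),'lat',np.percentile(q@yy,[2,98]).round(4))
    rect=None
# --- tickets
W=np.load('topW.npy');I=np.load('top0.npz')['p'].astype(int)
for nm,(a,b,c,d) in(('t1',(200,224,210,256)),('t2',(212,240,130,182))):
    P=W[a:b,c:d].reshape(-1,3);C=I[a:b,c:d].reshape(-1,3)
    ok=np.isfinite(P[:,0])&(P[:,2]>.006)&(P[:,2]<.07)&(np.ptp(C,axis=1)<45)
    P=P[ok];ce,nn,m=plane(P,t=.002)
    print(nm,len(P),m.sum(),ce.round(4),nn.round(3),'lean',np.arcsin(nn[2]).round(3), P[m].min(0).round(3),P[m].max(0).round(3))
# white card corners for t1
g=I[200:224,210:256];mask=((g.min(2)>125)&(np.ptp(g,axis=2)<45)).astype(np.uint8)
mask=cv2.morphologyEx(mask,cv2.MORPH_CLOSE,np.ones((5,5)))
cs=max(cv2.findContours(mask,0,1)[0],key=cv2.contourArea);rr=cv2.minAreaRect(cs);print('card',rr,np.array(rr[0])+[210,200])
u,v=np.array(rr[0])+[210,200];print(W[int(round(v)),int(round(u))], (cv2.boxPoints(rr)+[210,200]).round(1))
E
```

```text
top 1342 [ 0.38569236 -0.16167392  0.06551305] [ 0.46867132 -0.00952218  0.16648068]
bar 664 557 c [ 0.4193 -0.0993  0.1417] n [0.091 0.487 0.869] tilt 0.519
 ax [ 0.21   0.843 -0.495] ext [-0.0456  0.0585] lat [-0.0161  0.0153]
all 1342 926 c [ 0.4259 -0.0782  0.1309] n [0.116 0.435 0.893] tilt 0.467
 ax [ 0.22   0.865 -0.45 ] ext [-0.0743  0.0743] lat [-0.0183  0.0186]
scene 650 [ 0.39448554 -0.16178921  0.06223825] [ 0.45527197 -0.01196908  0.1672677 ]
bar 259 240 c [ 0.4231 -0.0989  0.1415] n [0.129 0.479 0.868] tilt 0.519
 ax [ 0.212  0.842 -0.496] ext [-0.05    0.0549] lat [-0.0144  0.0168]
all 650 379 c [ 0.4266 -0.0856  0.1344] n [0.15  0.439 0.886] tilt 0.483
 ax [ 0.163  0.873 -0.46 ] ext [-0.0688  0.0813] lat [-0.0161  0.0178]
t1 555 421 [0.5429 0.2154 0.0467] [-0.79  -0.043  0.611] lean 0.658 [0.523 0.177 0.022] [0.561 0.254 0.07 ]
t2 411 228 [0.5104 0.4047 0.0458] [-0.929 -0.189  0.318] lean 0.324 [0.496 0.368 0.016] [0.527 0.442 0.07 ]
card ((18.743654251098633, 11.41116714477539), (12.325738906860352, 37.19095993041992), 85.91438293457031) [228.74365425 211.41116714]
[0.54503276 0.22434239 0.04956082] [[209.8 206.6]
 [246.9 203.9]
 [247.7 216.2]
 [210.6 218.9]]
```

Run:
```python
from m import *
yaw=np.radians(76)
I=np.load('top0.npz')['p'].astype(int)
for n,r in(('top',(238,280,320,405)),('scene',(105,158,180,240))):
    W=np.load(n+'W.npy');a,b,c,d=r;P=W[a:b,c:d].reshape(-1,3);C=np.load(n+'0.npz')['p'].astype(int)[a:b,c:d].reshape(-1,3)
    ok=np.isfinite(P[:,0])&(P[:,2]>.05)&(P[:,2]<.26)&(np.ptp(C,axis=1)<25)&(P[:,0]>.33)&(P[:,0]<.5)&(P[:,1]<.02)&(P[:,1]>-.22);P=P[ok]
    X=np.array([np.cos(.52)*np.cos(yaw),np.cos(.52)*np.sin(yaw),-np.sin(.52)]);Y=np.array([-np.sin(yaw),np.cos(yaw),0]);Z=np.cross(X,Y)
    o=np.array([.421,-.0917,.105]);q=(P-o)@np.c_[X,Y,Z]
    m=q[:,2]>.02
    print(n,'x',np.percentile(q[m,0],[.5,2,98,99.5]).round(4))
    for lo,hi in((-.07,-.05),(-.05,-.03),(-.03,-.01),(-.01,.01),(.01,.035),(.045,.06),(.06,.075)):
        k=m&(q[:,0]>lo)&(q[:,0]<hi)
        print(lo,k.sum(),'y',np.percentile(q[k,1],[2,98]).round(4),'z med',np.median(q[k,2]).round(4))
W=np.load('topW.npy')
for nm,(a,b,c,d),y0 in(('t1',(198,224,210,256),.2154),('t2',(210,240,130,182),.4047)):
    P=W[a:b,c:d].reshape(-1,3);C=I[a:b,c:d].reshape(-1,3)
    ok=np.isfinite(P[:,0])&(P[:,2]>.006)&(P[:,2]<.12)&(np.ptp(C,axis=1)<45)&(P[:,0]<.585)
    P=P[ok];C=C[ok];ce,n,m=plane(P,t=.002);P=P[m];C=C[m]
    if n[0]>0:n=-n
    Y=np.cross([0,0,1],n);Y/=np.linalg.norm(Y);Z=np.cross(n,Y);q=(P-ce)@np.c_[Y,Z]
    rr=cv2.minAreaRect((q*1000).astype(np.float32));print(nm,m.sum(),'n',n.round(3),rr)
    print(' ext',np.percentile(q,[1,99],axis=0).round(4),'mid',(ce+np.c_[Y,Z]@np.percentile(q,[1,99],axis=0).mean(0)).round(4),'z',P[:,2].min(),P[:,2].max())
    w=C.min(1)>125;
    if w.any(): e=np.percentile(q[w],[2,98],axis=0);print(' white',e.round(4),(ce+np.c_[Y,Z]@e.mean(0)).round(4))
    k=(abs(q[:,0])<.036);print('zmin hinge est',(ce+Z*q[:,1].min()).round(4))
    g=I[a:b,c:d]
R0=R.from_quat(robot.get_obs()['tcp_rot'],scalar_first=True).as_matrix();print(R0.round(3))
# tray slats height near rest
for n in('scene',):
    W=np.load(n+'W.npy');P=W.reshape(-1,3);P=P[np.isfinite(P[:,0])]
    k=(P[:,0]>.48)&(P[:,0]<.7)&(P[:,1]<.1)&(P[:,1]>-.3)&(P[:,2]<.4);print('rack z',np.percentile(P[k,2],[5,50,99]))
```

```text
top x [-0.0764 -0.0741  0.0725  0.0758]
-0.07 156 y [-0.0184  0.0159] z med 0.0277
-0.05 153 y [-0.0189  0.0156] z med 0.0277
-0.03 141 y [-0.0188  0.0151] z med 0.0278
-0.01 141 y [-0.0188  0.0156] z med 0.0284
0.01 171 y [-0.0185  0.0155] z med 0.0289
0.045 129 y [-0.0234  0.0205] z med 0.0339
0.06 116 y [-0.0229  0.0204] z med 0.0338
scene x [-0.0787 -0.0755  0.0725  0.0746]
-0.07 67 y [-0.0215  0.011 ] z med 0.028
-0.05 79 y [-0.0214  0.0135] z med 0.0284
-0.03 73 y [-0.0216  0.0134] z med 0.028
-0.01 69 y [-0.0205  0.011 ] z med 0.0287
0.01 89 y [-0.0212  0.0127] z med 0.029
0.045 48 y [-0.0169  0.0148] z med 0.0346
0.06 24 y [-0.0084  0.0181] z med 0.0325
t1 427 n [-0.785 -0.043  0.618] ((0.2170867919921875, -1.5181159973144531), (59.64068603515625, 78.18141174316406), 88.08189392089844)
 ext [[-0.0377 -0.0289]
 [ 0.0382  0.0272]] mid [0.5425 0.2157 0.0461] z 0.022210355863861754 0.07000156660597555
 white [[-0.0357 -0.0205]
 [ 0.0363  0.025 ]] [0.5444 0.2157 0.0485]
zmin hinge est [0.5241 0.2149 0.0225]
t2 276 n [-0.93  -0.192  0.312] ((-0.5914192199707031, -3.0801124572753906), (63.95595169067383, 74.55724334716797), 88.66590118408203)
 ext [[-0.0375 -0.0298]
 [ 0.0364  0.0283]] mid [0.5116 0.4054 0.05  ] z 0.01646269560378145 0.07811403589143613
 white [[0.0019 0.0051]
 [0.0337 0.028 ]] [0.5206 0.3885 0.0664]
zmin hinge est [0.501  0.4026 0.0167]
[[-0.967  0.253 -0.   ]
 [ 0.253  0.967 -0.001]
 [-0.    -0.001 -1.   ]]
rack z [0.00017716 0.15108102 0.15540781]
```

```bash
cat > g.py <<'E'
from h import *
def fr(X,Y): Y=Y/np.linalg.norm(Y);X=X/np.linalg.norm(X);return np.c_[X,Y,np.cross(X,Y)]
yaw=np.radians(76)
SR=fr(np.array([np.cos(.52)*np.cos(yaw),np.cos(.52)*np.sin(yaw),-np.sin(.52)]),np.array([-np.sin(yaw),np.cos(yaw),0]))
SO=np.array([.4228,-.0922,.105])
G=SO+SR@[.005,0,.014]
TR=np.c_[[np.cos(yaw),np.sin(yaw),0],[np.sin(yaw),-np.cos(yaw),0],[0,0,-1.]]
TP=G-[0,0,.019]
def rel(p,Rm,o=None):
    o=o or robot.get_obs();R0=R.from_quat(o['tcp_rot'],scalar_first=True).as_matrix()
    print('travel cm',(100*R0.T@(p-o['ee_pos'])).round(2),'rotvec',R.from_matrix(R0.T@Rm).as_rotvec().round(4))
E
python3 - <<'E'
from g import *
print(TP);rel(TP+[0,0,.2],TR);rel(TP,TR)
E
```

```text
[ 0.42553261 -0.0812401   0.09566507]
travel cm [-43.22 -59.56  -7.29] rotvec [-1.0000e-03  1.2000e-03  1.5594e+00]
travel cm [-43.22 -59.53  12.71] rotvec [-1.0000e-03  1.2000e-03  1.5594e+00]
```

Call:
apply_moves --travel '[[0,0,-4],[-2,-3,-7.3],[-5,-7,-7.3],[-8,-11,-7.3],[-11,-15,-7.3],[-14,-19,-7.3],[-17,-23,-7.3],[-20,-27,-7.3],[-23,-31,-7.3],[-26,-35,-7.3],[-29,-39,-7.3],[-32,-43.5,-7.3],[-35,-48,-7.3],[-38,-52,-7.3],[-40.5,-56,-7.3],[-42.5,-58.5,-7.3],[-43.2,-59.6,-7.3],[-43.2,-59.6,-7.3],[-43.2,-59.6,-7.3],[-43.2,-59.6,-7.3]]' --angular '[[0,0,0],[0,0,0.1],[0,0,0.2],[0,0,0.3],[0,0,0.4],[0,0,0.5],[0,0,0.6],[0,0,0.7],[0,0,0.8],[0,0,0.9],[0,0,1.0],[0,0,1.1],[0,0,1.2],[0,0,1.3],[0,0,1.4],[0,0,1.5],[-0.001,0.001,1.559],[-0.001,0.001,1.559],[-0.001,0.001,1.559],[-0.001,0.001,1.559]]' --grip '[1,1,1,1,1,1,1,1,1,1,1,1,1,1,1,1,1,1,1,1]'

```text
time: 2.1
ee_pos: [0.4249, -0.0795, 0.2954]
tcp_rot: [-0.001, 0.787, 0.617, 0.0]
contact_force: [0.3, -0.7, 0.3]
opening: 0.998
gripper_force: 0.0
```

Run:
```python
from g import *
o=robot.get_obs();print(o['ee_pos'],o['joint_positions'].round(2),o['time']);rel(TP+[0,0,.06],TR);rel(TP,TR)
```

```text
[ 0.42491609 -0.07950896  0.29538547] [-0.69 -0.03  0.76  1.96  0.02  1.2  -0.17] 2.1
travel cm [-0.18  0.11 13.97] rotvec [-0.0008 -0.0016  0.0044]
travel cm [-0.18  0.12 19.97] rotvec [-0.0008 -0.0016  0.0044]
```

Call:
apply_moves --travel '[[-0.1,0.1,3],[-0.2,0.1,6],[-0.2,0.1,9],[-0.2,0.1,12],[-0.2,0.1,14.5],[-0.2,0.1,16.5],[-0.2,0.1,18],[-0.2,0.1,19],[-0.2,0.1,20],[-0.2,0.1,20],[-0.2,0.1,20],[-0.2,0.1,20]]' --angular '[[0,0,0],[0,0,0],[0,0,0.004],[0,0,0.004],[0,0,0.004],[0,0,0.004],[0,0,0.004],[0,0,0.004],[0,0,0.004],[0,0,0.004],[0,0,0.004],[0,0,0.004]]' --grip '[1,1,1,1,1,1,1,1,1,1,1,1]'

```text
time: 3.3
ee_pos: [0.4263, -0.0831, 0.0962]
tcp_rot: [-0.0, 0.789, 0.614, 0.001]
contact_force: [-0.6, 0.3, -0.2]
opening: 1.0
gripper_force: 0.0
```

Call:
apply_moves --travel '[[0,0,0],[0,0,0],[0,0,0],[0,0,0],[0,0,0],[0,0,0],[0,0,0],[0,0,0],[0,0,0],[0,0,0]]' --angular '[[0,0,0],[0,0,0],[0,0,0],[0,0,0],[0,0,0],[0,0,0],[0,0,0],[0,0,0],[0,0,0],[0,0,0]]' --grip '[0,-0.2,-0.4,-1,-1,-1,-1,-1,-1,-1]' --newtons 30

```text
time: 4.3
ee_pos: [0.4258, -0.0832, 0.0956]
tcp_rot: [-0.0, 0.789, 0.614, 0.0]
contact_force: [-0.1, 0.3, -0.0]
opening: 0.407
gripper_force: 30.0
```

Run:
```python
from g import *
o=robot.get_obs();print(o['ee_pos'],o['tcp_rot'],o['opening'],o['contact_force'],o['moment']);rel(TP,TR)
np.savez('grasp.npz',p=o['ee_pos'],q=o['tcp_rot'])
```

```text
[ 0.42583306 -0.08316076  0.09561522] [-4.18734061e-04  7.89127768e-01  6.14228742e-01  4.92957300e-04] 0.4068879982650267 [-0.14632619  0.29738172 -0.01261008] [-0.08737374  0.06303915 -0.0103106 ]
travel cm [ 0.18 -0.08 -0.  ] rotvec [-0.0001 -0.0013 -0.0036]
```

Call:
apply_moves --travel '[[0,0,-0.5],[0,0,-1],[0,0,-2],[0,0,-3.5],[0,0,-5],[0,0,-6.5],[0,0,-8],[0,0,-9.5],[0,0,-11],[0,0,-12.5],[0,0,-14],[0,0,-15],[0,0,-15],[0,0,-15],[0,0,-15]]' --angular '[[0,0,0],[0,0,0],[0,0,0],[0,0,0],[0,0,0],[0,0,0],[0,0,0],[0,0,0],[0,0,0],[0,0,0],[0,0,0],[0,0,0],[0,0,0],[0,0,0],[0,0,0]]' --grip '[-1,-1,-1,-1,-1,-1,-1,-1,-1,-1,-1,-1,-1,-1,-1]'

```text
time: 5.8
ee_pos: [0.4253, -0.0833, 0.245]
tcp_rot: [-0.001, 0.789, 0.614, 0.0]
contact_force: [-0.6, -0.1, -2.4]
opening: 0.409
gripper_force: 30.0
```

```bash
cat > sc.py <<'E'
from m import *; from g import *
# scanner pose in tool frame from grasp
def tool(o): return R.from_quat(o['tcp_rot'],scalar_first=True).as_matrix(),o['ee_pos']
g=np.load('grasp.npz');GR=R.from_quat(g['q'],scalar_first=True).as_matrix()
rR=GR.T@SR; rp=GR.T@(SO-g['p'])
T=np.array([.5444,.2157,.0485]);n=np.array([-.785,-.043,.618]);n/=np.linalg.norm(n)
CR=fr(-n,np.cross([0,0,1],-n)); 
def scanpose(dist): 
    so=T+n*dist-CR@[.075,0,.018]; Rt=CR@rR.T; return so-Rt@rp,Rt,so
def measure(n,o,box=.1):
    p,d=grab(n,n+'%.1f'%o['time']);W=cloud(n,d);Rm,P=tool(o);so=P+Rm@rp;S=Rm@rR
    q=(W.reshape(-1,3)-so)@S;C=p.reshape(-1,3).astype(int)
    k=np.isfinite(q[:,0])&(abs(q[:,0])<.095)&(abs(q[:,1])<.035)&(q[:,2]>.018)&(q[:,2]<.042)
    return q[k],C[k],p
E
python3 - <<'E'
from sc import *
o=robot.get_obs();print(o['ee_pos'],o['gripper_force'],o['opening'],o['contact_force'])
for nm in('top','scene'):
    q,C,p=measure(nm,o);print(nm,len(q))
    for lo,hi in((-.08,-.05),(-.05,-.02),(.045,.075)):
        k=(q[:,0]>lo)&(q[:,0]<hi)
        if k.sum()>10: print(lo,k.sum(),np.percentile(q[k,1],[3,97]).round(4),np.median(q[k,2]).round(4),np.polyfit(q[k,0],q[k,2],1)[0].round(3))
    print(np.percentile(q[:,0],[.5,2,98,99.5]).round(4))
p,Rt,so=scanpose(.1);print('scan tcp',p,'tool z',Rt[:,2].round(3),'so',so);rel(p,Rt);rel(p-.05*Rt[:,2]+.12*n*0,Rt)
E
```

```text
[ 0.42533113 -0.08329996  0.24504879] 29.972590506076813 0.40941496140620676 [-0.60518241 -0.08228629 -2.39094221]
top 926
0.045 366 [-0.0211  0.0218] 0.0338 0.012
[-0.0097 -0.0083  0.0746  0.0766]
scene 637
-0.08 14 [-0.0196 -0.0143] 0.024 0.124
-0.05 45 [-0.0327  0.0165] 0.0272 0.323
0.045 189 [-0.0248  0.0186] 0.0331 -0.109
[-0.0607 -0.0512  0.0762  0.0771]
scan tcp [0.4039828  0.20725104 0.13182966] tool z [-0.144 -0.008 -0.99 ] so [0.3959175  0.20756656 0.14249891]
travel cm [27.64 -9.2  11.35] rotvec [ 0.0904 -0.125   1.2693]
travel cm [27.86 -8.52  6.4 ] rotvec [ 0.0904 -0.125   1.2693]
```

Call:
apply_moves --travel '[[1,-0.3,0],[3,-1,0],[5.5,-1.8,0],[8,-2.7,0],[10.5,-3.5,0],[13,-4.3,0],[15.5,-5.2,0.5],[18,-6,1],[20.5,-6.8,2],[23,-7.7,3],[25,-8.3,4],[26.5,-8.8,5.5],[27.6,-9.2,7],[27.6,-9.2,8.5],[27.6,-9.2,10],[27.6,-9.2,10.9],[27.6,-9.2,11.4],[27.6,-9.2,11.4],[27.6,-9.2,11.4],[27.6,-9.2,11.4]]' --angular '[[0.003,-0.004,0.04],[0.01,-0.014,0.14],[0.017,-0.024,0.24],[0.024,-0.034,0.34],[0.031,-0.044,0.44],[0.038,-0.054,0.54],[0.046,-0.063,0.64],[0.053,-0.073,0.74],[0.06,-0.083,0.84],[0.067,-0.093,0.94],[0.074,-0.103,1.04],[0.081,-0.112,1.14],[0.087,-0.12,1.22],[0.09,-0.125,1.269],[0.09,-0.125,1.269],[0.09,-0.125,1.269],[0.09,-0.125,1.269],[0.09,-0.125,1.269],[0.09,-0.125,1.269],[0.09,-0.125,1.269]]' --grip '[-1,-1,-1,-1,-1,-1,-1,-1,-1,-1,-1,-1,-1,-1,-1,-1,-1,-1,-1,-1]'

```text
time: 7.9
ee_pos: [0.4048, 0.207, 0.1326]
tcp_rot: [0.002, 0.997, 0.026, -0.071]
contact_force: [0.2, 0.0, -1.5]
opening: 0.407
gripper_force: 30.0
```

```bash
cat > chk.py <<'E'
from sc import *
o=robot.get_obs();Rm,P=tool(o);S=Rm@rR;w=P+Rm@rp+S@[.075,0,.018]
print('t',o['time'],P,o['opening'],o['contact_force'],'ticket in window mm',(1000*(T-w)@S).round(1),'ang',np.arccos(S[:,0]@-n).round(3),np.arccos(S[:,1]@CR[:,1]).round(3))
p,Rt,so=scanpose(.1);rel(p,Rt)
for nm in('top','scene'):
    q,C,pic=measure(nm,o);print(nm,len(q),np.percentile(q[:,0],[.5,2,98,99.5]).round(4))
    for lo,hi in((-.07,-.04),(.045,.075)):
        k=(q[:,0]>lo)&(q[:,0]<hi)
        if k.sum()>10: print(lo,k.sum(),np.percentile(q[k,1],[3,97]).round(4),np.median(q[k,2]).round(4))
E
python3 chk.py; ls pics
```

```text
t 7.9 [0.40478836 0.20701906 0.13256219] 0.40728927503966583 [ 0.23574353  0.03197302 -1.45071738] ticket in window mm [99.9  0.1 -1.4] ang 0.002 0.001
travel cm [-0.07 -0.03  0.08] rotvec [-0.0008 -0.0023  0.0005]
crop.png
scene0.png
scene5.8.png
top0.png
top5.8.png
top7.9.pngTraceback (most recent call last):
  File "chk.py", line 6, in <module>
    q,C,pic=measure(nm,o);print(nm,len(q),np.percentile(q[:,0],[.5,2,98,99.5]).round(4))
                                          ~~~~~~~~~~~~~^^^^^^^^^^^^^^^^^^^^^^^
    return _quantile_unchecked(
        a, q, axis, out, overwrite_input, method, keepdims, weights)
    return _ureduce(a,
                    func=_quantile_ureduce_func,
    ...<5 lines>...
                    overwrite_input=overwrite_input,
                    method=method)
    r = func(a, **kwargs)
    result = _quantile(arr,
                       quantiles=q,
    ...<2 lines>...
                       out=out,
                       weights=wgt)
    slices_having_nans = np.isnan(arr[-1, ...])
                                  ~~~^^^^^^^^^
IndexError: index -1 is out of bounds for axis 0 with size 0
```

Call:
apply_moves --travel '[[-0.1,0,0.1],[-0.1,0,0.1],[-0.1,0,0.1],[-0.1,0,0.1],[-0.1,0,0.1],[-0.1,0,0.1],[-0.1,0,0.1],[-0.1,0,0.1],[-0.1,0,0.1],[-0.1,0,0.1],[-0.1,0,0.1],[-0.1,0,0.1],[-0.1,0,0.1],[-0.1,0,0.1],[-0.1,0,0.1],[-0.1,0,0.1],[-0.1,0,0.1],[-0.1,0,0.1],[-0.1,0,0.1],[-0.1,0,0.1]]' --angular '[[0,0,0],[0,0,0],[0,0,0],[0,0,0],[0,0,0],[0,0,0],[0,0,0],[0,0,0],[0,0,0],[0,0,0],[0,0,0],[0,0,0],[0,0,0],[0,0,0],[0,0,0],[0,0,0],[0,0,0],[0,0,0],[0,0,0],[0,0,0]]' --grip '[-1,-1,-1,-1,-1,-1,-1,-1,-1,-1,-1,-1,-1,-1,-1,-1,-1,-1,-1,-1]'

```text
time: 9.95
ee_pos: [0.4033, 0.2068, 0.1312]
tcp_rot: [0.002, 0.997, 0.026, -0.072]
contact_force: [-0.1, -0.4, -0.8]
opening: 0.404
gripper_force: 30.0
```

```bash
sed -i "s/('top','scene')/('scene',)/" chk.py; python3 chk.py; cp pics/scene9*.png pics/scan.png; python3 -c "
import cv2;a=cv2.imread('pics/scan.png')[120:300,200:400];cv2.imwrite('pics/scan_c.png',cv2.resize(a,(660,594),interpolation=2))"
```

```text
t 9.95 [0.40328077 0.20683401 0.13115013] 0.4042454970123749 [-0.13717352 -0.36807067 -0.76020073] ticket in window mm [100.2   0.3   0.7] ang 0.001 0.0
travel cm [ 0.06 -0.04 -0.08] rotvec [ 0.     -0.0014  0.0004]
scene 796 [-0.0568 -0.037   0.0769  0.0774]
-0.07 11 [-0.0184 -0.0107] 0.0286
0.045 240 [-0.0212  0.021 ] 0.0338
```

View pics/scan_c.png

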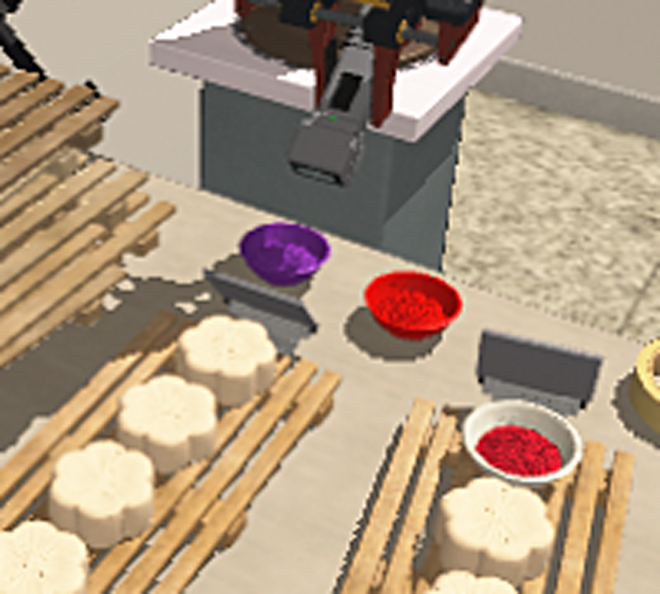

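The scanner points at the cakes-only tray's ticket, with the nose in this crop at (325,165), ticket at (262,300). The tickets and cakes haven't moved. I'll verify the bars' centre in the saved top view before I leave.

Run:
```python
from sc import *
W=np.load('topW.npy');g=np.load('top0.npz')['p'].astype(float).mean(2)
Y=CR[:,1];Z=np.cross(n,-Y)
q=(W-T)@np.c_[-Y,Z,n]
m=(abs(q[...,0])<.033)&(abs(q[...,1])<.0205)&(abs(q[...,2])<.005)
bg=np.percentile(g[m],95);w=np.clip(bg-g-25,0,None)*m
print(m.sum(),bg,'bar centroid mm',[(1000*(w*q[...,i]).sum()/w.sum()).round(1) for i in(0,1)])
for v in range(-20,21,4):
    k=m&(abs(q[...,1]*1000-v)<2);print(v,k.sum(),g[k].mean().round(0),end='; ')
o=robot.get_obs();print()
gp=np.load('grasp.npz')['p'];rel(gp+[0,0,.15],GR,o)
```

```text
277 214.73333333333332 bar centroid mm [np.float64(nan), np.float64(nan)]
-20 19 175.0; -16 26 183.0; -12 24 169.0; -8 26 156.0; -4 25 148.0; 0 31 159.0; 4 21 150.0; 8 30 170.0; 12 31 192.0; 16 28 198.0; 20 16 182.0; 
travel cm [ -0.89  29.08 -11.43] rotvec [-0.09    0.1249 -1.269 ]
```

The dark bars span about -12 to +10 mm around my aim point, so it's on target. I'll hold a little longer, then go back.

Call:
apply_moves --travel '[[0,0,0],[0,0,0],[0,0,0],[0,0,0],[0,0,0],[0,0,0],[0,0,0],[0,0,0],[0,0,0],[0,0,0]]' --angular '[[0,0,0],[0,0,0],[0,0,0],[0,0,0],[0,0,0],[0,0,0],[0,0,0],[0,0,0],[0,0,0],[0,0,0]]' --grip '[-1,-1,-1,-1,-1,-1,-1,-1,-1,-1]'

```text
time: 11.0
ee_pos: [0.4033, 0.2069, 0.1311]
tcp_rot: [0.002, 0.997, 0.026, -0.072]
contact_force: [0.3, -0.2, -1.5]
opening: 0.405
gripper_force: 30.0
```

Call:
apply_moves --travel '[[0,0,-1],[0,0,-3],[0,0,-5],[0,1,-7],[0,3,-9],[-0.1,5.5,-11],[-0.2,8,-11.4],[-0.3,10.5,-11.4],[-0.4,13,-11.4],[-0.5,15.5,-11.4],[-0.5,18,-11.4],[-0.6,20.5,-11.4],[-0.7,23,-11.4],[-0.8,25.5,-11.4],[-0.9,27.5,-11.4],[-0.9,28.6,-11.4],[-0.9,29.1,-11.4],[-0.9,29.1,-11.4],[-0.9,29.1,-11.4],[-0.9,29.1,-11.4]]' --angular '[[0,0,0],[0,0,0],[0,0,0],[-0.004,0.005,-0.05],[-0.01,0.014,-0.14],[-0.017,0.024,-0.24],[-0.024,0.033,-0.34],[-0.031,0.043,-0.44],[-0.038,0.053,-0.54],[-0.045,0.063,-0.64],[-0.052,0.073,-0.74],[-0.06,0.083,-0.84],[-0.067,0.093,-0.94],[-0.074,0.102,-1.04],[-0.081,0.112,-1.14],[-0.087,0.12,-1.22],[-0.09,0.125,-1.269],[-0.09,0.125,-1.269],[-0.09,0.125,-1.269],[-0.09,0.125,-1.269]]' --grip '[-1,-1,-1,-1,-1,-1,-1,-1,-1,-1,-1,-1,-1,-1,-1,-1,-1,-1,-1,-1]'

```text
time: 13.0
ee_pos: [0.4257, -0.0829, 0.2456]
tcp_rot: [-0.0, 0.789, 0.614, 0.001]
contact_force: [0.1, -0.2, -2.0]
opening: 0.406
gripper_force: 30.0
```

```bash
cat > back.py <<'E'
from sc import *
o=robot.get_obs();gp=np.load('grasp.npz')['p'];print(o['time'],o['ee_pos']-gp,o['opening'],o['contact_force'],o['gripper_force']);rel(gp,GR,o)
for nm in('top','scene'):
    q,C,pic=measure(nm,o);print(nm,len(q),np.percentile(q[:,0],[.5,98,99.5]).round(4))
    k=(q[:,0]>.045)&(q[:,0]<.075);print(k.sum(),np.percentile(q[k,1],[3,97]).round(4),np.median(q[k,2]).round(4))
E
python3 back.py
```

```text
13.0 [-1.10357658e-04  2.88492056e-04  1.49936610e-01] 0.40628201407208475 [ 0.12797376 -0.1968402  -1.98598917] 29.972591400146484
travel cm [-0.05  0.02 14.99] rotvec [ 0.     -0.0001 -0.0006]
top 929 [-0.0097  0.0747  0.0773]
367 [-0.0209  0.0221] 0.0338
scene 638 [-0.0616  0.0764  0.0777]
185 [-0.0243  0.0175] 0.0331
```

Call:
apply_moves --travel '[[0,0,1.5],[0,0,3.5],[0,0,5.5],[0,0,7.5],[0,0,9],[0,0,10.5],[0,0,11.5],[0,0,12.5],[0,0,13.2],[0,0,13.8],[0,0,14.2],[0,0,14.6],[0,0,14.8],[0,0,14.9],[0,0,15],[0,0,15],[0,0,15],[0,0,15]]' --angular '[[0,0,0],[0,0,0],[0,0,0],[0,0,0],[0,0,0],[0,0,0],[0,0,0],[0,0,0],[0,0,0],[0,0,0],[0,0,0],[0,0,0],[0,0,0],[0,0,0],[0,0,0],[0,0,0],[0,0,0],[0,0,0]]' --grip '[-1,-1,-1,-1,-1,-1,-1,-1,-1,-1,-1,-1,-1,-1,-1,-1,-1,-1]'

```text
time: 14.9
ee_pos: [0.426, -0.0831, 0.0956]
tcp_rot: [-0.0, 0.789, 0.614, 0.001]
contact_force: [-0.4, 0.6, 1.8]
opening: 0.411
gripper_force: 30.0
```

```bash
python3 back.py
```

```text
14.9 [ 1.36054072e-04  2.68855898e-05 -2.38070996e-05] 0.4106887343456699 [-0.35222255  0.55754848  1.82892244] 29.973873496055603
travel cm [-0.01 -0.01 -0.  ] rotvec [ 0.0006 -0.0002  0.0001]
top 560 [-0.0051  0.0747  0.0763]
246 [-0.021   0.0217] 0.0342
scene 438 [-0.0495  0.0733  0.0752]
80 [-0.016   0.0177] 0.0343
```

It is seated at the grasp pose. Now release and back straight up.

Call:
apply_moves --travel '[[0,0,0],[0,0,0],[0,0,0],[0,0,0],[0,0,0],[0,0,0],[0,0,0],[0,0,0],[0,0,0],[0,0,0]]' --angular '[[0,0,0],[0,0,0],[0,0,0],[0,0,0],[0,0,0],[0,0,0],[0,0,0],[0,0,0],[0,0,0],[0,0,0]]' --grip '[-0.15,-0.1,0,0.2,0.5,0.8,1,1,1,1]'

```text
time: 16.0
ee_pos: [0.4257, -0.0831, 0.0954]
tcp_rot: [-0.0, 0.789, 0.614, 0.001]
contact_force: [0.9, -0.4, -1.2]
opening: 0.996
gripper_force: 0.0
```

Call:
apply_moves --travel '[[0,0,-1],[0,0,-3],[0,0,-5],[0,0,-8],[0,0,-11],[0,0,-14],[0,0,-17],[0,0,-20],[-4,0,-20],[-8,0,-20],[12,0,-20],[16,0,-20],[20,0,-20],[24,0,-20],[27,0,-20],[27,0,-20],[27,0,-20],[27,0,-20]]' --angular '[[0,0,0],[0,0,0],[0,0,0],[0,0,0],[0,0,0],[0,0,0],[0,0,0],[0,0,0],[0,0,0],[0,0,0],[0,0,0],[0,0,0],[0,0,0],[0,0,0],[0,0,0],[0,0,0],[0,0,0],[0,0,0]]' --grip '[1,1,1,1,1,1,1,1,1,1,1,1,1,1,1,1,1,1]'

```text
time: 17.8
ee_pos: [0.4917, 0.1856, 0.2954]
tcp_rot: [-0.0, 0.786, 0.618, 0.0]
contact_force: [0.0, -0.5, 0.4]
opening: 1.0
gripper_force: 0.0
```

Run:
```python
from m import *;from g import *
o=robot.get_obs();print(o['time'],o['ee_pos'],o['opening'],o['contact_force'],abs(o['qvel']).max())
for n in('top','scene'):
    p,d=grab(n,n+'_end');W=cloud(n,d);q=(W.reshape(-1,3)-SO)@SR;W0=np.load(n+'W.npy');q0=(W0.reshape(-1,3)-SO)@SR
    for a in(q0,q):
        k=np.isfinite(a[:,0])&(abs(a[:,0])<.09)&(abs(a[:,1])<.03)&(a[:,2]>.02)&(a[:,2]<.045);b=a[k]
        t=b[(b[:,0]<-.04)];h=b[b[:,0]>.045]
        print(n,k.sum(),np.percentile(b[:,0],[1,99]).round(4),[np.percentile(z[:,1],[3,97]).round(4).tolist()+[np.median(z[:,2]).round(4)] for z in(t,h) if len(z)])
```

```text
17.8 [0.49168489 0.18555499 0.29536955] 0.999995530625281 [ 0.00249999 -0.53363931  0.44579709] 0.08260460472231133
top 1143 [-0.0757  0.0744] [[-0.016, 0.017, np.float64(0.0273)], [-0.0209, 0.0218, np.float64(0.0338)]]
top 1146 [-0.0757  0.0749] [[-0.0157, 0.0172, np.float64(0.0272)], [-0.021, 0.0215, np.float64(0.034)]]
scene 517 [-0.0774  0.0741] [[-0.0193, 0.0134, np.float64(0.0278)], [-0.0172, 0.0193, np.float64(0.0341)]]
scene 515 [-0.0766  0.0746] [[-0.0189, 0.016, np.float64(0.0277)], [-0.0168, 0.0176, np.float64(0.0338)]]
```

View pics/scene_end.png

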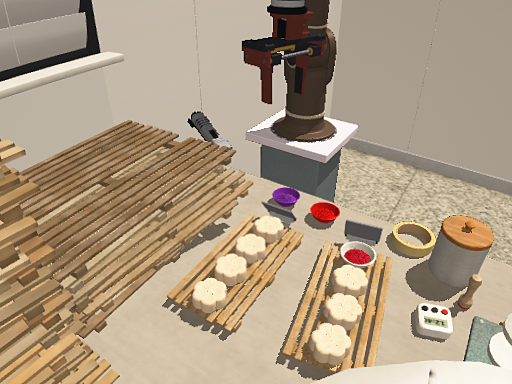

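The scanner is home at (205,126), within about 1 mm of where it started. The trays haven't moved and the gripper is clear, so I'm handing in.

```bash
python3 -c "
from station import robot
print(robot.sign_off())"
```

```text
the job is handed in; nothing more can be done
None
```

I scanned the ticket on the right-hand, cakes-only tray, put the scanner back home in its rest with the trays undisturbed, and handed the job in at about 18 s; no verdict came back.

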